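Show the underside of the pressed glass to the inspection camera

ROBOT

A 6-joint arm with a two-finger parallel gripper is mounted at the origin on the work surface. World frame = base frame: x ahead of the robot, y to its left, z up, the work surface at z = 0. Lengths are in mm, angles in rad, forces in N, time in s.
With the tool pointing down it reaches from about 400 to 925 mm from the base axis. Payload 12.5 kg.
Tool frame: the origin (TCP) lies at the centre of the arm's flange, where the gripper is bolted on; the fingertips stand 190 mm ahead of it and the grasp point (between the pads) lies 171 mm ahead of it; z points along the fingers, y is the line along which they close (so a half turn about z gives the same grasp; the last joint's range is limited). The gripper opens to 95 mm and grips with 3 to 60 N. Pads are 20 mm wide; open, the fingers measure 119 mm over their backs; the gripper's body (75 mm by 180 mm) begins 59 mm behind the grasp point.
Start: joints at [-1.291, 0.491, 1.559, -0, 1.092, -0.106], TCP at [235.207, -579.053, 404.761] pointing down, gripper open.
Joint ranges: [-3.1, 3.1], [-0.84, 2.19], [0.05, 2.79], [-1.13, 4.28], [0.06, 2.93], [-2.69, 2.69]. Speed limits (rad/s): [2.22, 2.22, 2.79, 3.14, 3.14, 3.14].

INTERFACE

Orientations are given as [roll, pitch, yaw] about the fixed x, y, z axes, in that order (R = Rz(yaw) Ry(pitch) Rx(roll)).
In Python, from cell import env, read_camera, search_frame, cut_out gives the robot as it stands. The module is installed in compiled form; this text tells all that it offers.
- The arm moves only by the tool move_arm, never from a script. Its argument "commands" is a list of rows, each a list of 3 entries, a list of its own where there are three numbers: the shift along the world's x, y, z normalised to -1 to 1, where 1 is 0.03 m, then the turn about the world's z normalised to -1 to 1, where 1 is 0.08 rad, then the opening, from -1 (shut) to 1 (fully open), so that 0 is half open. A call has 1 to 20 rows; each row shifts and turns the commanded pose from where the row before left it; what a row does not reach is not made up. A row lasts 1/12 s, in which the tool goes at most 41.7 mm and 7.16 degrees, less where a joint would pass 70% of its speed; a pose out of reach is approached as far as the arm can. A call with a number of a shift or a turn outside -1 to 1 is refused whole. A call with a gripper value outside its range is refused whole. The fingers move at their own pace and stop on an object; the grip force is fixed at half the most. Time passes only in rows, so rows that do not move let the fingers close. It gives the time, the measured TCP pose, the force, the opening and the grip force at its end, in the units of the state.
- env.state(): the state, without advancing time (a new reading comes with each control period).
- read_camera(name): name is "scene" or "side" or "wrist"; returns a dict with "image" (384x512x3 uint8, red, green, blue), "fx", "fy", "cx", "cy" (pixels), "rvec" (rotation vector, rad) and "tvec" (3), from world to camera coordinates, as OpenCV has them. Camera axes: x right, y down, z forward; pixel columns grow to the right and rows downward; lengths in mm; the calibration is good to about 2 mm. A picture is of the moment at which its call begins. There is no depth.
- env.job_done(): hands the job in; it is judged then, once.
Trained networks look in a picture, given as the dict that the camera call returned (one of the last four; its "shot" number tells which), for a name from the list of things; names that differ only in an ending like _2 or _b are one class to them, and where a whole thing is asked for, a point or a joint stands for the part that bears it (a point fixed in the world has none). Each returns a list of dicts, best first, with "confidence" (0 to 1); they miss things now and then, are a little off and sometimes report something else, mostly with a low value. They report only what shows in the picture. A call takes as long as a camera call. They do not tell look-alikes from the thing itself.
- search_frame(thing, picture): "at" ([column, row] in pixels, amid what is visible of it).
- cut_out(thing, picture): "region" (384x512 bool, what is visible of it) and "at" ([column, row] in pixels, amid what is visible of it).
The state is a dict: "t": time; "joints": joint angles; "qvel": joint speeds; "tau": joint torques, N m; "eef_pos": TCP position; "tcp_rot": TCP orientation; "ft_force": force on the tool from outside, world axes, zero at the start; "moment": the same for the moment, N m; "opening": opening from 0.0 (shut) to 1.0 (fully open); "grip_force": force on a finger pad.
Only numpy, scipy, OpenCV 4.12 (cv2) and the standard library are available. Lean on these libraries where they do the work, as an engineer would, in place of code of your own. Each camera call takes 0.05 s, during which the arm holds its last target. There are 200 camera calls.

TASK

Lift the press stamp off the glass disc it is standing on, stand it upright in the middle of the round trivet and let go of it. Then pick up that glass disc and hold it up to the inspection camera: centred on the lens's line of sight, the middle of the disc 12 cm in front of the lens, its underside facing the lens squarely. Finish while still holding it there, still, with nothing else bearing it, and leave the other things on the bench alone.

Things in the scene. Friction and masses are not known exactly. Their poses are not given: they have to be found in the camera images.
- stamp_handle (a point): centre of the round black handle of the press stamp (handle 26 mm across, 70 mm long, along the stamp's z axis). The stamp is an iron disc 64 mm across and 22 mm thick with a thin 9 mm rod rising from it to the handle; 170 mm high in all, about 0.4 to 0.75 kg. It starts upright on the glass disc. z axis points up along the rod
- stamp_foot (a point): centre of the underside of the stamp's iron disc, 135 mm below the handle's centre
- stamp: the press stamp; origin at the centre of its underside, z axis up along the rod
- glass_center (a point): centre (half-way up) of the cold pressed amber glass disc that the stamp stands on: 56 mm across, 28 mm thick, edges rounded by 3 mm, about 0.17 kg, z axis along its axis, upward at the start. It lies on the dark steel slab
- glass_under (a point): centre of the glass disc's underside, 14 mm below its centre
- glass: the same glass disc; origin at the centre of its underside, z axis up at the start
- slab: fixed dark steel slab, 220 (x) x 300 (y) x 40 mm high; origin at the centre of its underside, on the table, so its top is at 40 mm
- trivet_top (a point): centre of the top of the fixed round iron trivet with a flat cork-faced top, 100 mm across, top 15 mm above the table; to the left or right of the slab
- camera_head: fixed inspection camera head; origin at the centre of its front lens, 105 mm above the table; its z axis is the line of sight, pointing out of the lens, 40 degrees from vertical, up and roughly towards the robot. Round lens ring 60 mm across, white 52 mm housing behind it
- camera_stand: fixed stand of that camera: grey base plate 120 x 100 mm reaching 90 mm behind (own +x) and 30 mm before its origin, with a post 60 mm behind the lens, nothing higher than 120 mm. Origin on the table straight below the lens. It stands on the other side of the slab from the trivet
- small_glass_center (a point): bystander: centre of a smaller glass disc, 38 mm across, 20 mm thick, on the slab near its right-hand (-y) end
- shears_pivot (a point): bystander: pivot of a pair of steel shears with red handles, 210 mm long, 13 mm thick, lying beyond the slab
- tin_center (a point): bystander: centre of an open metal tin, 76 mm across, 100 mm high, far on the right
Not all that is in view belongs to the job. Of the things that look like the stamp, the smallest one is meant.

How it is judged (in metres and radians):
On the way:
1. the stamp stands upright in the middle of the trivet, let go (horizontal distance between stamp_foot and trivet_top below 0.02 m and distance between stamp_foot and trivet_top below 0.021 m and angle between stamp's own z axis and vertical below 0.08 rad and linear speed of stamp below 0.02 m/s and contact force between stamp and the fingers below 0.05 N), for 0.3 s.
At the end, for the whole second after the job is handed in: Stamp upright (0.08 rad), still, let go, within 20 mm of the trivet's middle. Glass gripped, still, in the air: centre within 18 mm of the line of sight (each way), 100 to 140 mm from the lens, axis within 0.2 rad of it, underside to the lens; camera, slab and stamp not touching it (all of step 1 and x of glass_center in the frame of camera_head between -0.018 and 0.018 m and y of glass_center in the frame of camera_head between -0.018 and 0.018 m and z of glass_center in the frame of camera_head between 0.1 and 0.14 m and angle between the z axis of glass and the z axis of camera_head, either way round below 0.2 rad and z of camera_head in the frame of glass below 0 m and height (world z) of glass_center above 0.15 m and linear speed of glass below 0.02 m/s and angular speed of glass below 0.2 rad/s and contact force between glass and the fingers above 1 N and contact force between glass and camera_stand below 0.05 N and contact force between glass and slab below 0.05 N and contact force between glass and stamp below 0.05 N); the arm keeps its last pose, push and grip.
It fails at once if the stamp is tipped over (angle between stamp's own z axis and vertical above 0.6 rad).
It fails at once if the glass disc falls off the slab (height (world z) of glass_center below 0.035 m).
It fails at once if a bystander is moved more than 25 mm (distance of any of small_glass_center, shears_pivot, tin_center from where it was at the start of the episode above 0.025 m).
It also fails if it takes over 48 s, if anything falls off the work surface, if the arm or the gripper's body presses on something with over 40 N, if the wrist force passes 120 N, or if a joint passes its speed limit or range.

## Working session

There is one attempt and no reset: what is moved stays moved. The work goes in short steps, Python scripts to look and compute and a tool call to move; the robot and the scene stay as the last step left them, time stands still between calls to the robot, and variables do not carry over. Pictures are saved under pics/ and viewed, at most 10 in all, crops included, and the job is handed in when it is done.

Besides the shell and the picture viewer there is one more tool, called by a JSON object that holds its "op" and its "data", one argument or row to a line. move_arm: Moves the arm, as the interface text tells. Its arguments: {"type":"object","properties":{"commands":{"type":"array","items":{"type":"array"}}},"required":["commands"]}

```bash
mkdir -p pics
cat > h.py <<'E'
import numpy as np,cv2
from cell import env,read_camera,search_frame,cut_out
def P(c):
    R=cv2.Rodrigues(np.array(c["rvec"],float))[0];t=np.array(c["tvec"],float).reshape(3)
    return R,t
def ray(c,uv):
    R,t=P(c);d=R.T@np.array([(uv[0]-c["cx"])/c["fx"],(uv[1]-c["cy"])/c["fy"],1.]);return -R.T@t,d/np.linalg.norm(d)
def atz(c,uv,z):
    o,d=ray(c,uv);return o+d*(z-o[2])/d[2]
def tri(rs):
    A=np.zeros((3,3));b=np.zeros(3)
    for o,d in rs:
        M=np.eye(3)-np.outer(d,d);A+=M;b+=M@o
    X=np.linalg.solve(A,b);return X,[np.linalg.norm((np.eye(3)-np.outer(d,d))@(X-o)) for o,d in rs]
def proj(c,X):
    R,t=P(c);p=R@np.array(X,float)+t;return c["fx"]*p[0]/p[2]+c["cx"],c["fy"]*p[1]/p[2]+c["cy"]
def save(c,n): cv2.imwrite(n,c["image"][:,:,::-1])
E
python3 - <<'E'
from h import *
np.set_printoptions(precision=2,suppress=True)
print(env.state())
cs={n:read_camera(n) for n in("scene","side","wrist")}
for n,c in cs.items():
    print(n,ray(c,(256,192)),c["fx"])
    for th in("stamp_handle","stamp","glass","slab","trivet_top","camera_head","camera_stand","small_glass_center","shears_pivot","tin_center"):
        print(th,[(np.round(d["at"],1).tolist(),round(d["confidence"],2)) for d in search_frame(th,cs[n])][:4])
cv2.imwrite("pics/a.png",np.hstack([cv2.resize(cs["scene"]["image"],(800,600))[:,:,::-1]]))
save(cs["side"],"pics/b.png")
E
```

```text
{'t': 0.0, 'joints': array([-1.29,  0.49,  1.56,  0.  ,  1.09, -0.11]), 'qvel': array([ 0., -0.,  0.,  0., -0.,  0.]), 'tau': array([  0.  , -61.26, -25.82,   0.07,   0.05,  -0.  ]), 'eef_pos': array([ 235.21, -579.01,  404.14]), 'tcp_rot': array([-3.14, -0.  ,  0.39]), 'ft_force': array([ 0.36,  0.31, -0.1 ]), 'moment': array([-0.05, -0.  , -0.04]), 'grip_force': 0.0, 'opening': 1.0000822898033181}
scene (array([1335.67, -213.66,  701.7 ]), array([-0.83,  0.13, -0.55])) 394.02435259147023
stamp_handle [([301.4, 189.5], 0.84), ([376.0, 261.2], 0.82), ([352.8, 167.2], 0.63)]
stamp [([377.8, 259.3], 0.94), ([298.2, 193.0], 0.92), ([350.3, 169.0], 0.78)]
glass []
slab [([285.5, 231.5], 0.95)]
trivet_top [([174.7, 259.6], 0.93)]
camera_head [([398.2, 214.7], 0.68)]
camera_stand [([400.6, 232.5], 0.73)]
small_glass_center [([246.1, 221.5], 0.51)]
shears_pivot [([303.2, 298.2], 0.86)]
tin_center [([110.7, 216.6], 0.86)]
side (array([   7.92,  704.4 , 1090.  ]), array([ 0.37, -0.59, -0.72])) 459.5878784155251
stamp_handle [([257.9, 341.5], 0.87), ([150.4, 242.4], 0.85), ([240.2, 232.4], 0.79)]
stamp [([238.4, 231.3], 0.96), ([258.5, 338.9], 0.67), ([148.5, 244.9], 0.62), ([271.0, 167.6], 0.53)]
glass [([242.3, 232.1], 0.72), ([241.0, 253.2], 0.67)]
slab [([229.5, 249.2], 0.63)]
trivet_top [([270.6, 167.6], 0.67), ([156.4, 290.0], 0.53)]
camera_head [([156.2, 290.4], 0.6), ([239.0, 233.0], 0.25)]
camera_stand [([156.2, 301.6], 0.94)]
small_glass_center [([243.5, 252.5], 0.34)]
shears_pivot [([176.8, 209.0], 0.62), ([241.0, 251.1], 0.53)]
tin_center [([324.2, 149.8], 0.68)]
wrist (array([ 300.47, -552.9 ,  384.36]), array([-0.22, -0.1 , -0.97])) 339.7716228218598
stamp_handle []
stamp []
glass []
slab []
trivet_top []
camera_head []
camera_stand []
small_glass_center []
shears_pivot []
tin_center []
```

View pics/a.png

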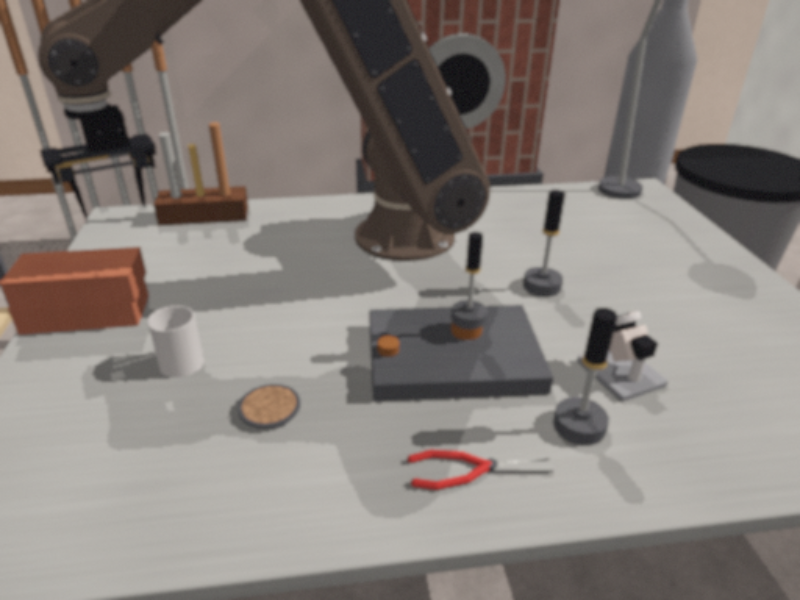

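View pics/b.png

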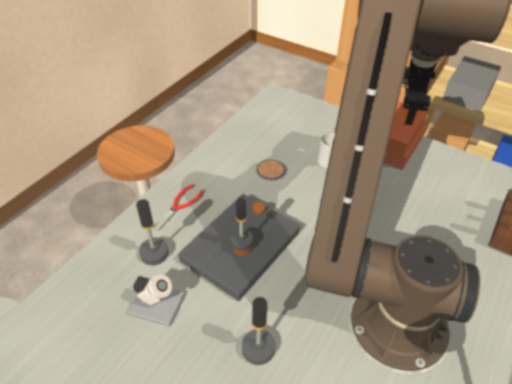

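The three stamps appear in the scene picture at native pixels (301,190), (376,261) and (353,167). The first one stands on the amber glass on the slab and looks smallest. I'll triangulate all three and enlarge a crop to check.

Run:
```python
from h import *
np.set_printoptions(precision=1,suppress=True)
a=read_camera("scene");b=read_camera("side")
for n,u,v in(("handle",(301.4,189.5-22),None),):pass
def best(t,c,near):
    L=search_frame(t,c); 
    L=[d for d in L if np.hypot(*(np.array(d["at"])-near))<18]
    return L[0]["at"] if L else None
for name,t,pa,pb in(("ours","stamp_handle",(303,165),(241,207)),("B","stamp_handle",(384,215),(145,215)),("C","stamp_handle",(355,136),(260,312)),("trivet","trivet_top",(174.7,259.6),(270.6,167.6)),("tin","tin_center",(110,216),(324,150)),("head","camera_head",(398,214),(156,290)),("shears","shears_pivot",(303,298),(176,209))):
    ua=pa;ub=pb
    print(name,ua,ub,tri([ray(a,ua),ray(b,ub)]))
print("trivet at15",atz(a,(174.7,259.6),15),atz(b,(270.6,167.6),15))
for c,n in((a,"a"),(b,"b")):
  for t in("slab","stamp","glass","trivet_top"):
    for d in cut_out(t,c):
        m=d["region"];ys,xs=np.where(m)
        print(n,t,np.round(d["at"],1),round(d["confidence"],2),xs.min(),xs.max(),ys.min(),ys.max(),m.sum())
        if t=="slab":
            h=cv2.approxPolyDP(cv2.convexHull(np.stack([xs,ys],1).astype(np.int32)),4,True)[:,0]
            print([ (p.tolist(),atz(c,p,40)[:2].round(0).tolist()) for p in h])
A=cv2.resize(a["image"][110:290,220:440],None,fx=3.6,fy=3.3,interpolation=cv2.INTER_CUBIC)
cv2.imwrite("pics/c.png",A[:,:,::-1])
A=cv2.resize(b["image"][180:360,110:310],None,fx=3.3,fy=3.3,interpolation=cv2.INTER_CUBIC)
cv2.imwrite("pics/d.png",A[:,:,::-1])
```

```text
ours (303, 165) (241, 207) (array([467. ,  39.3, 198.6]), [np.float64(3.4840388027457663), np.float64(3.4840388027457463)])
B (384, 215) (145, 215) (array([674.8, 178.6, 174.3]), [np.float64(0.3780665610626693), np.float64(0.3780665610625831)])
C (355, 136) (260, 312) (array([270.1, 257.4, 174.7]), [np.float64(2.078865108537323), np.float64(2.0788651085373417)])
trivet (174.7, 259.6) (270.6, 167.6) (array([ 577.9, -306.5,   13.4]), [np.float64(4.030929152433714), np.float64(4.030929152433641)])
tin (110, 216) (324, 150) (array([ 446.5, -464.7,   56.6]), [np.float64(11.603446705745963), np.float64(11.603446705746233)])
head (398, 214) (156, 290) (array([551.5, 294.2,  74.1]), [np.float64(2.9752007091792745), np.float64(2.975200709179343)])
shears (303, 298) (176, 209) (array([736.7,  -2.9,  -3.9]), [np.float64(6.966215644158715), np.float64(6.966215644158796)])
trivet at15 [ 583.5 -302.9   15. ] [ 576.7 -310.    15. ]
a slab [283.9 229.1] 0.74 236 352 195 255 5642
[([351, 249], [631.0, 137.0]), ([239, 255], [615.0, -144.0]), ([237, 200], [378.0, -123.0]), ([333, 196], [395.0, 165.0])]
a stamp [348.1 171.4] 0.89 334 360 121 190 816
a stamp [376.8 256.8] 0.82 354 394 197 284 1549
a stamp [301.2 194.6] 0.8 288 310 148 210 670
a stamp [303.4 298.7] 0.42 261 352 289 313 962
a glass [297.1 212. ] 0.65 288 306 208 217 125
b slab [235.5 250.4] 0.87 179 300 194 300 6218
[([299, 224], [364.0, -121.0]), ([298, 235], [347.0, -82.0]), ([238, 300], [374.0, 191.0]), ([179, 259], [584.0, 173.0]), ([180, 250], [601.0, 147.0]), ([242, 194], [576.0, -132.0])]
b stamp [147.3 242.1] 0.84 137 169 199 265 1136
b stamp [241.  234.6] 0.8 229 253 197 251 771
b stamp [260.2 339.8] 0.68 241 274 299 364 1356
b glass [242.  251.8] 0.6 235 249 250 255 53
b trivet_top [269.2 169.1] 0.77 257 284 160 179 456
```

View pics/c.png

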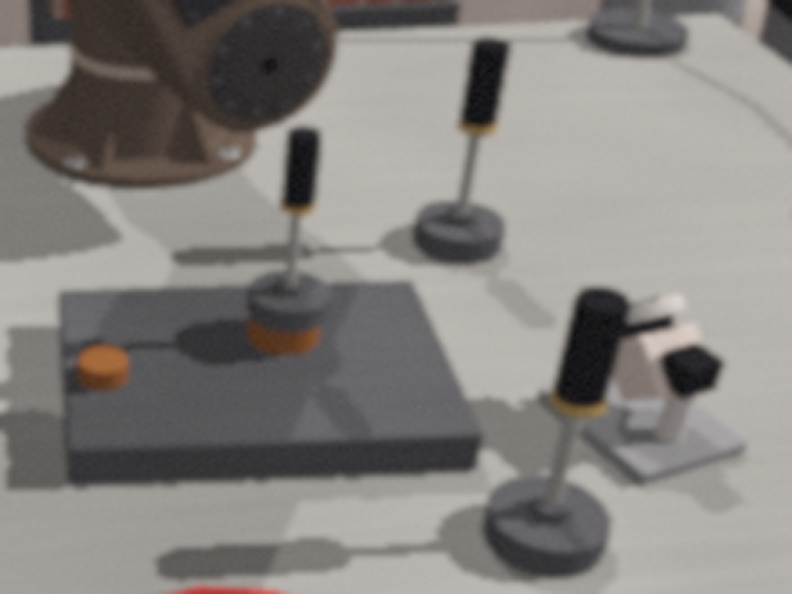

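View pics/d.png

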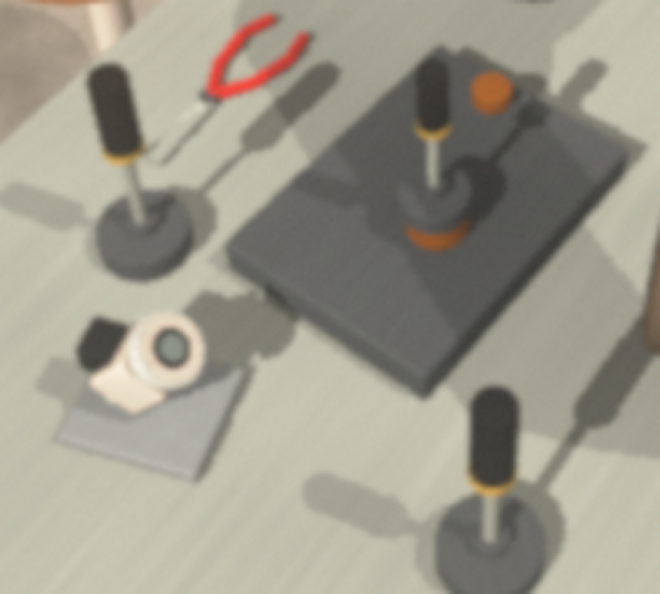

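Crops: our stamp is the one at scene (304,162) and side (241,209). It stands on the amber glass and is clearly smaller than the stamps at (384,215) and (355,136). The lens ring is at side (162,285), and the small glass is at the slab's -y end.

Run:
```python
from h import *
np.set_printoptions(precision=1,suppress=True)
a=read_camera("scene");b=read_camera("side")
print(tri([ray(a,(303.9,161.5)),ray(b,(241.2,209.4))]))
print("lens",atz(b,(162.1,285.2),105))
# base plate corners (table z ~6)
for p in((185,291.5),(126.5,312.5),(170,325.5),):print(atz(b,p,6))
for p in((220+540/3.6,110+398/3.3),(220+640/3.6,110+475/3.3),(220+743/3.6,110+445/3.3)):print(atz(a,p,6))
print("glass rim bottom b",atz(b,(110+437/3.3,180+248/3.3),40))
c=read_camera("wrist");s=env.state();print(s["eef_pos"],s["tcp_rot"],ray(c,(256,192)))
```

```text
(array([459.1,  45.9, 202.6]), [np.float64(0.6550461486248591), np.float64(0.6550461486247875)])
lens [532.9 290.4 105. ]
[520.8 230.5   6. ]
[609.2 362.5   6. ]
[490.3 329.6   6. ]
[527.9 234.2   6. ]
[629.3 268.9   6. ]
[605.7 360.7   6. ]
glass rim bottom b [443.   66.1  40. ]
[ 235.2 -579.1  404.7] [3.1 0.  0.4] (array([ 300.5, -552.9,  384.9]), array([-0.2, -0.1, -1. ]))
```

{"op": "move_arm", "data": {
  "commands": [
    [[0.3, 1, 0.7], 0, 1],
    [[0.3, 1, 0.7], 0, 1],
    [[0.3, 1, 0.7], 0, 1],
    [[0.3, 1, 0.7], -0.5, 1],
    [[0.3, 1, 0.7], -0.5, 1],
    [[0.3, 1, 0.7], -0.5, 1],
    [[0.3, 1, 0], -0.5, 1],
    [[0.3, 1, 0], -0.5, 1],
    [[0.3, 1, 0], -0.5, 1],
    [[0.3, 1, 0], -0.5, 1],
    [[0.3, 1, 0], -0.5, 1],
    [[0.3, 1, 0], -0.5, 1],
    [[0.3, 1, 0], -0.3, 1],
    [[0.3, 1, 0], 0, 1],
    [[0.3, 1, 0], 0, 1],
    [[0.3, 1, 0], 0, 1],
    [[0.3, 1, 0], 0, 1],
    [[0.3, 1, 0], 0, 1]
  ]
}}

```text
t: 3.8
eef_pos: [397.1, -37.4, 531.0]
tcp_rot: [3.141, -0.001, 0.002]
ft_force: [0.3, -0.3, -0.4]
opening: 1.004
grip_force: 0.0
```

{"op": "move_arm", "data": {
  "commands": [
    [[0.5, 0.7, -0.5], 0, 1],
    [[0.5, 0.7, -0.5], 0, 1],
    [[0.5, 0.7, -0.5], 0, 1],
    [[0.55, 0.7, -0.5], 0, 1],
    [[0, 0, 0], 0, 1],
    [[0, 0, 0], 0, 1]
  ]
}}

```text
t: 4.3
eef_pos: [459.0, 45.7, 470.0]
tcp_rot: [3.142, 0.002, 0.004]
ft_force: [-0.3, 0.4, -0.1]
opening: 1.0
grip_force: 0.0
```

Run:
```python
from h import *
np.set_printoptions(precision=1,suppress=True)
c=read_camera("wrist");s=env.state();print(s["eef_pos"])
for t in("stamp_handle","slab","glass","camera_head"):
    for d in cut_out(t,c):
        ys,xs=np.where(d["region"]);print(t,np.round(d["at"],1),round(d["confidence"],2),xs.min(),xs.max(),ys.min(),ys.max())
for X in((459,46,203),(459,46,238),(459,46,168),(459,46,40)):print(X,np.round(proj(c,X),1))
save(c,"pics/e.png")
```

```text
[458.7  45.1 470.7]
stamp_handle [143.    5.7] 0.82 118 169 0 12
stamp_handle [255.4 182.2] 0.72 225 283 142 231
slab [282.5 128.4] 0.81 153 417 39 240
camera_head [21.3 80.5] 0.55 0 53 35 121
(459, 46, 203) [251.7 203.5]
(459, 46, 238) [251.6 218.1]
(459, 46, 168) [251.8 192.2]
(459, 46, 40) [252.  166.8]
```

View pics/e.png

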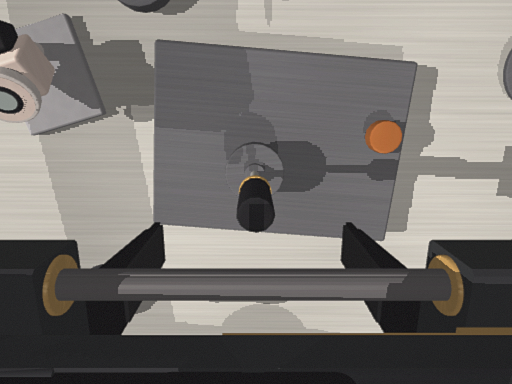

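{"op": "move_arm", "data": {
  "commands": [
    [[0.18, -0.08, -0.5], 0, 1],
    [[0, 0, -0.8], 0, 1],
    [[0, 0, -0.8], 0, 1],
    [[0, 0, -0.8], 0, 1],
    [[0, 0, -0.1], 0, 1],
    [[0, 0, 0], 0, 0],
    [[0, 0, 0], 0, -0.5],
    [[0, 0, 0], 0, -1],
    [[0, 0, 0], 0, -1],
    [[0, 0, 0], 0, -1],
    [[0, 0, 0], 0, -1],
    [[0, 0, 0], 0, -1],
    [[0, 0, 0], 0, -1]
  ]
}}

```text
t: 5.63
eef_pos: [464.1, 42.6, 380.9]
tcp_rot: [3.141, -0.0, 0.002]
ft_force: [0.7, -0.6, -0.1]
opening: 0.495
grip_force: 0.0
```

{"op": "move_arm", "data": {
  "commands": [
    [[0, 0, 0], 0, -1],
    [[0, 0, 0], 0, -1],
    [[0, 0, 0], 0, -1],
    [[0, 0, 0], 0, -1],
    [[0, 0, 0], 0, -1],
    [[0, 0, 0], 0, -1]
  ]
}}

```text
t: 6.13
eef_pos: [464.1, 42.6, 380.6]
tcp_rot: [3.142, 0.0, 0.002]
ft_force: [-0.3, 0.8, -2.1]
opening: 0.267
grip_force: 30.0
```

{"op": "move_arm", "data": {
  "commands": [
    [[0, 0, 0.2], 0, -1],
    [[0, 0, 0.4], 0, -1],
    [[0, 0, 0.7], 0, -1],
    [[0, 0, 0.7], 0, -1],
    [[0.1, -0.3, 0], 0, -1],
    [[0.2, -0.6, 0], 0, -1],
    [[0.25, -0.75, 0], 0, -1],
    [[0.25, -0.75, 0], 0, -1],
    [[0.25, -0.75, 0], 0, -1],
    [[0.25, -0.75, 0], 0, -1],
    [[0.25, -0.75, 0], 0, -1],
    [[0.25, -0.75, 0], 0, -1],
    [[0.25, -0.75, 0], 0, -1],
    [[0.25, -0.75, 0], 0, -1],
    [[0.25, -0.75, 0], 0, -1],
    [[0.25, -0.75, 0], 0, -1],
    [[0.2, -0.6, 0], 0, -1],
    [[0.1, -0.3, 0], 0, -1]
  ]
}}

```text
t: 7.63
eef_pos: [557.3, -239.1, 439.2]
tcp_rot: [-3.142, 0.001, 0.0]
ft_force: [-0.6, 0.6, -4.1]
opening: 0.271
grip_force: 30.0
```

Run:
```python
from h import *
np.set_printoptions(precision=1,suppress=True)
s=env.state();print(s["t"],s["eef_pos"],s["ft_force"])
for n in("wrist","side"):
    c=read_camera(n)
    for t in("trivet_top","stamp"):
        for d in cut_out(t,c)[:2]:
            ys,xs=np.where(d["region"]);print(n,t,np.round(d["at"],1),round(d["confidence"],2),xs.min(),xs.max(),ys.min(),ys.max(),atz(c,d["at"],15))
    if n=="wrist": save(c,"pics/f.png")
    print([np.round(proj(c,X),1).tolist() for X in((580,-306,15),(s["eef_pos"][0],s["eef_pos"][1],124))])
```

```text
7.6333 [ 557.3 -239.1  439.2] [-0.6  0.6 -4.1]
wrist trivet_top [313.  152.3] 0.86 270 353 109 191 [ 576.1 -311.2   15. ]
wrist stamp [251.6 215. ] 0.85 215 290 158 320 [ 497.8 -238.2   15. ]
[[308.8, 149.0], [252.3, 188.8]]
side trivet_top [270.  169.9] 0.93 257 284 161 179 [ 572.4 -299.    15. ]
side stamp [267.8 152. ] 0.91 257 276 114 164 [ 627.3 -374.6   15. ]
side stamp [261.2 338.5] 0.58 242 274 298 364 [273.6 237.4  15. ]
[[269.2, 167.9], [265.4, 157.4]]
```

View pics/f.png

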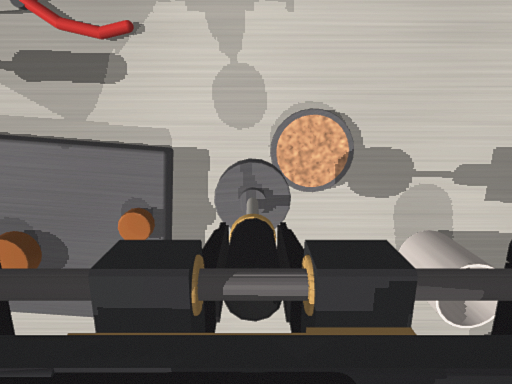

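{"op": "move_arm", "data": {
  "commands": [
    [[0.1, -0.4, 0], 0, -1],
    [[0.2, -0.6, 0], 0, -1],
    [[0.2, -0.7, 0], 0, -1],
    [[0.14, -0.43, 0], 0, -1],
    [[0.05, -0.2, -0.3], 0, -1],
    [[0, 0, -0.6], 0, -1],
    [[0, 0, -0.7], 0, -1],
    [[0, 0, -0.7], 0, -1],
    [[0, 0, -0.6], 0, -1],
    [[0, 0, -0.3], 0, -1],
    [[0, 0, -0.15], 0, -1],
    [[0, 0, -0.1], 0, -1],
    [[0, 0, 0], 0, -1],
    [[0, 0, 0], 0, -1]
  ]
}}

```text
t: 9.1
eef_pos: [577.9, -306.3, 338.2]
tcp_rot: [3.141, -0.001, 0.002]
ft_force: [-0.1, 0.0, -4.6]
opening: 0.266
grip_force: 30.0
```

{"op": "move_arm", "data": {
  "commands": [
    [[0, -0.06, -0.15], 0, -1],
    [[0, 0, -0.1], 0, -1],
    [[0, 0, -0.05], 0, -1],
    [[0, 0, 0], 0, -1]
  ]
}}

```text
t: 9.43
eef_pos: [577.7, -308.2, 327.9]
tcp_rot: [-3.141, 0.0, 0.002]
ft_force: [-0.2, -0.2, -4.5]
opening: 0.271
grip_force: 30.0
```

Run:
```python
from h import *
np.set_printoptions(precision=1,suppress=True)
s=env.state();print(s["t"],s["eef_pos"],s["ft_force"])
for n in("wrist","side"):
    c=read_camera(n)
    print([np.round(proj(c,X),1).tolist() for X in((578,-309,15),(578,-309,37))])
    im=cv2.resize(c["image"][100:300,170:390] if n=="wrist" else c["image"][90:210,210:330],(400,400))
    I=im if n=="wrist" else np.hstack([I,im])
cv2.imwrite("pics/g.png",I[:,:,::-1])
```

```text
9.4333 [ 577.7 -308.2  327.9] [-0.2 -0.2 -4.5]
[[253.2, 189.5], [253.3, 195.7]]
[[270.1, 167.6], [270.3, 162.9]]
```

View pics/g.png

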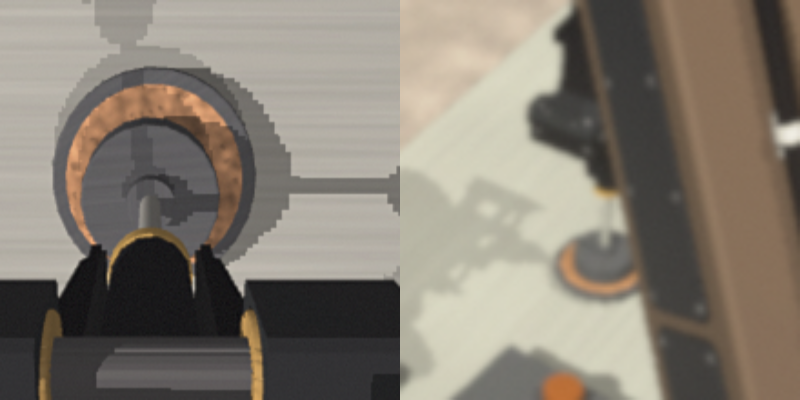

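{"op": "move_arm", "data": {
  "commands": [
    [[0.1, -0.1, -0.03], 0, -1],
    [[0, 0, -0.03], 0, -1],
    [[0, 0, -0.03], 0, -1],
    [[0, 0, 0], 0, -1],
    [[0, 0, 0], 0, -1]
  ]
}}

```text
t: 9.95
eef_pos: [580.9, -310.8, 327.8]
tcp_rot: [3.142, -0.001, 0.002]
ft_force: [-5.8, 6.1, 13.8]
opening: 0.269
grip_force: 30.0
```

{"op": "move_arm", "data": {
  "commands": [
    [[0, 0, 0.03], 0, -1],
    [[0, 0, 0], 0, -0.3],
    [[0, 0, 0], 0, 0],
    [[0, 0, 0], 0, 0.3],
    [[0, 0, 0], 0, 0.5],
    [[0, 0, 0], 0, 0.5],
    [[0, 0, 0.3], 0, 0.8],
    [[0, 0, 0.8], 0, 1],
    [[0, 0, 1], 0, 1],
    [[0, 0, 1], 0, 1],
    [[0, 0, 1], 0, 1],
    [[-0.3, 0.7, 0], 0, 1],
    [[-0.3, 1, 0], 0, 1],
    [[-0.3, 1, 0], 0, 1],
    [[-0.3, 1, 0], 0, 1],
    [[-0.3, 1, 0], 0, 1],
    [[-0.3, 1, 0], 0, 1]
  ]
}}

```text
t: 11.37
eef_pos: [526.0, -138.9, 450.2]
tcp_rot: [3.141, -0.001, 0.002]
ft_force: [0.8, 0.4, 0.9]
opening: 0.995
grip_force: 0.0
```

Run:
```python
from h import *
np.set_printoptions(precision=1,suppress=True)
s=env.state();print(s["t"],s["eef_pos"],s["ft_force"])
b=read_camera("side");a=read_camera("scene")
for n,c in (("side",b),("scene",a)):
    print(n,[np.round(proj(c,X),1).tolist() for X in((580,-311,15),(580,-311,150))])
    for t in("stamp_handle","trivet_top","glass"):print(t,[(np.round(d["at"],1).tolist(),round(d["confidence"],2)) for d in search_frame(t,c)][:4])
g=[cv2.resize(b["image"][100:200,220:320],(400,400)),cv2.resize(a["image"][180:300,120:240],(400,400))]
cv2.imwrite("pics/i.png",np.hstack(g)[:,:,::-1])
```

```text
11.3667 [ 526.  -138.9  450.2] [0.8 0.4 0.9]
side [[269.9, 167.1], [271.3, 136.4]]
stamp_handle [([256.3, 342.9], 0.92), ([149.5, 240.6], 0.84), ([269.9, 158.9], 0.58)]
trivet_top [([270.1, 172.0], 0.72)]
glass [([242.4, 247.7], 0.62), ([154.1, 290.9], 0.61)]
scene [[171.5, 259.0], [165.2, 215.9]]
stamp_handle [([355.0, 170.1], 0.97), ([377.0, 262.8], 0.72), ([165.6, 246.1], 0.65)]
trivet_top [([177.1, 265.1], 0.77), ([284.5, 228.9], 0.47)]
glass [([297.6, 206.9], 0.6)]
```

View pics/i.png

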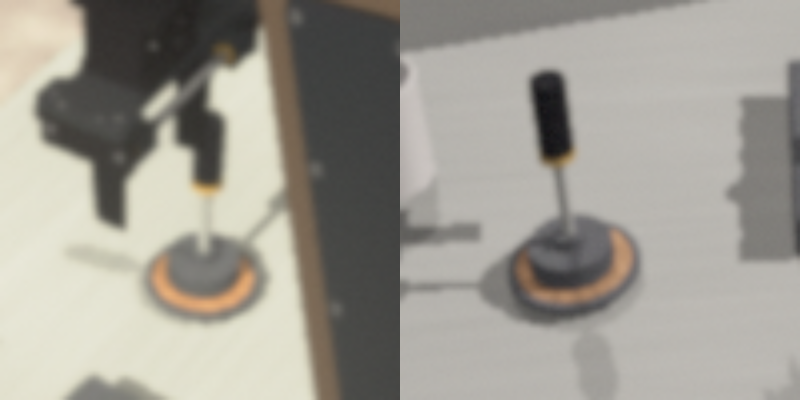

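{"op": "move_arm", "data": {
  "commands": [
    [[-0.3, 1, -0.3], 0, 1],
    [[-0.3, 1, -0.3], -0.4, 1],
    [[-0.3, 1, -0.3], -0.5, 1],
    [[-0.3, 1, -0.3], 0, 1],
    [[-0.3, 1, -0.3], 0, 1],
    [[-0.4, 0.7, -0.3], 0, 1],
    [[-0.4, 0.4, 0], 0, 1],
    [[0, 0, 0], 0, 1],
    [[0, 0, 0], 0, 1]
  ]
}}

```text
t: 12.52
eef_pos: [458.0, 42.6, 396.0]
tcp_rot: [3.141, -0.001, -0.07]
ft_force: [0.3, -0.0, -0.2]
opening: 1.001
grip_force: 0.0
```

Run:
```python
from h import *
np.set_printoptions(precision=1,suppress=True)
s=env.state();print(s["t"],s["eef_pos"],s["tcp_rot"])
c=read_camera("wrist")
for t,z in(("glass",54),("slab",40)):
    for d in cut_out(t,c)[:3]:
        m=d["region"];ys,xs=np.where(m)
        print(t,np.round(d["at"],1),round(d["confidence"],2),xs.min(),xs.max(),ys.min(),ys.max(),atz(c,d["at"],z))
        if t=="slab":
            h=cv2.approxPolyDP(cv2.convexHull(np.stack([xs,ys],1).astype(np.int32)),5,True)[:,0]
            print([(p.tolist(),atz(c,p,40)[:2].round(0).tolist()) for p in h])
b=read_camera("side");a=read_camera("scene")
print(atz(b,(242.4,247.7),61),atz(a,(297.6,206.9),54),tri([ray(b,(242.4,247.7)),ray(a,(297.6,206.9))]))
save(c,"pics/j.png")
```

```text
12.5167 [458.   42.6 396. ] [ 3.1 -0.  -0.1]
glass [254.5 181.4] 0.6 225 282 153 212 [459.6  40.2  54. ]
slab [282.5 129.7] 0.71 119 443 33 256 [506.    9.7  40. ]
[([443, 37], [579.0, -140.0]), ([411, 256], [364.0, -121.0]), ([165, 254], [384.0, 141.0]), ([135, 235], [408.0, 170.0]), ([120, 35], [601.0, 153.0])]
[448.5  57.6  61. ] [454.9  40.9  54. ] (array([452.1,  45.8,  49.2]), [np.float64(4.272882752441058), np.float64(4.2728827524409185)])
```

View pics/j.png

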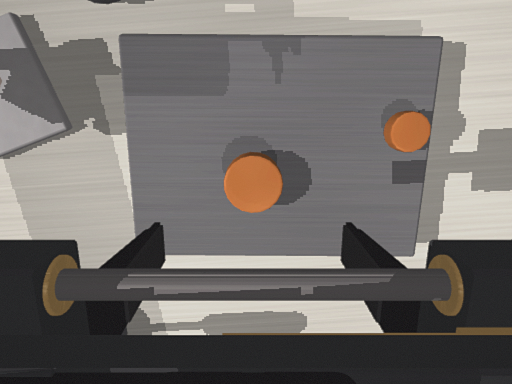

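{"op": "move_arm", "data": {
  "commands": [
    [[0.03, -0.05, -0.5], 0, 1],
    [[0, 0, -0.9], 0, 1],
    [[0, 0, -0.9], 0, 1],
    [[0, 0, -0.9], 0, 1],
    [[0, 0, -0.9], 0, 1],
    [[0, 0, -0.8], 0, 1],
    [[0, 0, -0.35], 0, 1],
    [[0, 0, -0.15], 0, 1],
    [[0, 0, 0], 0, 1],
    [[0, 0, 0], 0, 1]
  ]
}}

```text
t: 13.6
eef_pos: [459.1, 41.1, 233.9]
tcp_rot: [3.142, -0.0, -0.071]
ft_force: [0.4, 0.7, -0.0]
opening: 1.003
grip_force: 0.0
```

{"op": "move_arm", "data": {
  "commands": [
    [[0, 0, 0], 0, 0.4],
    [[0, 0, 0], 0, -0.2],
    [[0, 0, 0], 0, -1],
    [[0, 0, 0], 0, -1],
    [[0, 0, 0], 0, -1],
    [[0, 0, 0], 0, -1],
    [[0, 0, 0], 0, -1],
    [[0, 0, 0], 0, -1],
    [[0, 0, 0], 0, -1],
    [[0, 0, 0], 0, -1]
  ]
}}

```text
t: 14.43
eef_pos: [458.7, 41.4, 233.6]
tcp_rot: [3.142, -0.0, -0.07]
ft_force: [0.2, 0.1, 3.8]
opening: 0.587
grip_force: 30.0
```

{"op": "move_arm", "data": {
  "commands": [
    [[0, 0, 0.3], 0, -1],
    [[0, 0, 0.6], 0, -1],
    [[0, 0, 0.7], 0.3, -1],
    [[0, 0.2, 0.4], 0.7, -1],
    [[0, 0.3, 0], 1, -1],
    [[0, 0.3, 0], 1, -1],
    [[0, 0.3, 0], 1, -1],
    [[0, 0.3, 0], 1, -1],
    [[0.05, 0.3, 0], 1, -1],
    [[0.05, 0.3, 0], 1, -1],
    [[0.05, 0.3, 0], 1, -1],
    [[0.05, 0.3, 0], 1, -1],
    [[0.05, 0.3, 0], 1, -1],
    [[0.05, 0.3, 0], 1, -1],
    [[0.05, 0.3, 0], 1, -1],
    [[0, 0.3, 0], 1, -1],
    [[0, 0.3, 0], 1, -1],
    [[0, 0.3, 0], 1, -1],
    [[0, 0.3, 0], 1, -1],
    [[0, 0.1, 0], 1, -1]
  ]
}}

```text
t: 16.1
eef_pos: [469.1, 186.2, 293.9]
tcp_rot: [-3.142, 0.0, 1.294]
ft_force: [0.7, 0.4, -1.2]
opening: 0.584
grip_force: 30.0
```

{"op": "move_arm", "data": {
  "commands": [
    [[0, 0, 0], 1, -1],
    [[0, 0, 0], 1, -1],
    [[0, 0, 0], 0.6, -1],
    [[0, 0, 0], 0, -1],
    [[0, 0, 0], 0, -1]
  ]
}}

```text
t: 16.52
eef_pos: [469.1, 185.3, 293.7]
tcp_rot: [-3.142, 0.0, 1.496]
ft_force: [0.0, 0.4, -2.0]
opening: 0.582
grip_force: 30.0
```

Run:
```python
from h import *
np.set_printoptions(precision=1,suppress=True)
s=env.state();print(s["t"],s["eef_pos"],s["tcp_rot"],s["ft_force"],s["grip_force"])
b=read_camera("side");a=read_camera("scene");w=read_camera("wrist")
for n,c in(("side",b),("scene",a),("wrist",w)):
    for d in cut_out("glass",c)[:2]+cut_out("slab",c)[:1]:
        ys,xs=np.where(d["region"]);print(n,np.round(d["at"],1),round(d["confidence"],2),xs.min(),xs.max(),ys.min(),ys.max())
        if len(xs)>2000:
            h=cv2.approxPolyDP(cv2.convexHull(np.stack([xs,ys],1).astype(np.int32)),4,True)[:,0]
            print([(p.tolist(),atz(c,p,40)[:2].round(0).tolist()) for p in h])
e=s["eef_pos"]
u,v=map(int,proj(a,(470,180,80)));u2,v2=map(int,proj(b,(470,180,80)));print(u,v,u2,v2)
g=[cv2.resize(b["image"][v2-50:v2+50,u2-50:u2+50],(400,400)),cv2.resize(a["image"][v-50:v+50,u-50:u+50],(400,400))]
cv2.imwrite("pics/k.png",np.hstack(g)[:,:,::-1])
print([np.round(((np.array(proj(b,(x,166,40)))-(u2-50,v2-50))*4),0) for x in(400,470,540)],[np.round(((np.array(proj(a,(x,166,40)))-(u-50,v-50))*4),0) for x in(400,470,540)])
```

```text
16.5167 [469.1 185.3 293.7] [-3.1  0.   1.5] [ 0.   0.4 -2. ] 29.999504409497604
side [202.1 270.5] 0.5 198 212 259 276
side [246.9 244.8] 0.88 180 294 198 299
[([294, 235], [357.0, -76.0]), ([239, 299], [373.0, 187.0]), ([180, 260], [579.0, 174.0]), ([181, 252], [594.0, 151.0]), ([247, 198], [553.0, -126.0]), ([281, 215], [428.0, -122.0])]
scene [167.5 247. ] 0.38 158 182 201 267
scene [288.8 227.4] 0.63 236 353 195 257
[([352, 249], [631.0, 139.0]), ([240, 257], [623.0, -142.0]), ([236, 198], [367.0, -125.0]), ([333, 195], [390.0, 167.0])]
wrist [251.4 240.4] 0.97 195 310 193 312
[([310, 262], [509.0, 140.0]), ([283, 304], [487.0, 106.0]), ([245, 312], [458.0, 102.0]), ([224, 304], [442.0, 110.0]), ([195, 267], [423.0, 143.0]), ([195, 247], [425.0, 159.0]), ([219, 203], [446.0, 191.0]), ([258, 193], [474.0, 196.0]), ([282, 200], [491.0, 190.0]), ([295, 213], [500.0, 179.0]), ([308, 241], [509.0, 157.0])]
wrist [303.8 221.4] 0.67 140 434 216 333
[([434, 238], [601.0, 153.0]), ([329, 332], [523.0, 79.0]), ([179, 333], [404.0, 87.0]), ([140, 235], [386.0, 171.0]), ([155, 217], [399.0, 184.0]), ([412, 218], [584.0, 169.0])]
wrist [302.4 223.8] 0.73 141 434 217 332
[([434, 236], [601.0, 154.0]), ([328, 332], [522.0, 79.0]), ([178, 331], [403.0, 88.0]), ([141, 238], [386.0, 169.0]), ([156, 218], [400.0, 183.0]), ([413, 219], [585.0, 169.0])]
347 198 209 271
[array([304., 269.]), array([218., 220.]), array([136., 174.])] [array([147., 196.]), array([177., 250.]), array([211., 311.])]
```

View pics/k.png

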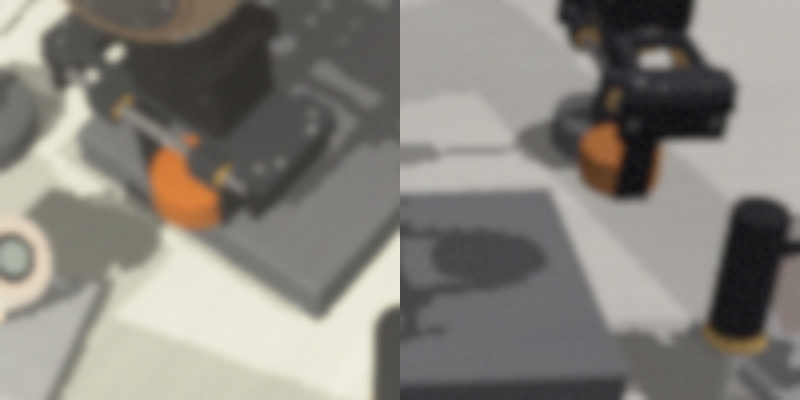

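{"op": "move_arm", "data": {
  "commands": [
    [[0, -0.07, -0.4], 0, -1],
    [[0, 0, -0.6], 0, -1],
    [[0, 0, -0.6], 0, -1],
    [[0, 0, -0.3], 0, -1],
    [[0, 0, 0], 0, -1],
    [[0, 0, -0.06], 0, -1],
    [[0, 0, -0.06], 0, -1],
    [[0, 0, 0], 0, -1]
  ]
}}

```text
t: 17.63
eef_pos: [469.4, 183.4, 233.6]
tcp_rot: [3.14, -0.0, 1.498]
ft_force: [0.8, -0.2, -0.6]
opening: 0.582
grip_force: 30.0
```

{"op": "move_arm", "data": {
  "commands": [
    [[0, 0, -0.06], 0, -1],
    [[0, 0, -0.06], 0, -1],
    [[0, 0, 0], 0, -1]
  ]
}}

```text
t: 17.88
eef_pos: [469.5, 183.8, 230.8]
tcp_rot: [3.138, -0.001, 1.498]
ft_force: [-2.0, 5.7, 13.6]
opening: 0.584
grip_force: 30.0
```

{"op": "move_arm", "data": {
  "commands": [
    [[0, 0, -0.06], 0, -1],
    [[0, 0, -0.06], 0, -1],
    [[0, 0, 0], 0, -1]
  ]
}}

```text
t: 18.13
eef_pos: [469.7, 184.0, 227.4]
tcp_rot: [3.137, -0.002, 1.498]
ft_force: [-1.2, 8.2, 13.6]
opening: 0.583
grip_force: 30.0
```

{"op": "move_arm", "data": {
  "commands": [
    [[0, 0, -0.06], 0, -1],
    [[0, 0, -0.06], 0, -1],
    [[0, 0, 0], 0, -1]
  ]
}}

```text
t: 18.38
eef_pos: [469.8, 184.0, 223.7]
tcp_rot: [3.137, -0.002, 1.498]
ft_force: [-0.6, 8.1, 12.4]
opening: 0.584
grip_force: 30.0
```

{"op": "move_arm", "data": {
  "commands": [
    [[0, 0.1, 0.2], 0, -1],
    [[0, 0.3, 0.6], 0, -1],
    [[0, 0.3, 0.8], 0, -1],
    [[0, 0.3, 0.7], 0, -1],
    [[0, 0, 0.3], 0, -1],
    [[0, 0, 0], 0, -1],
    [[0, 0, 0], 0, -1]
  ]
}}

```text
t: 18.97
eef_pos: [468.9, 212.9, 300.0]
tcp_rot: [3.141, -0.0, 1.498]
ft_force: [-0.1, -1.1, -2.1]
opening: 0.588
grip_force: 30.0
```

```bash
cat > fit.py <<'E'
from h import *
from scipy.optimize import minimize
def cyl(C,n):
    n=n/np.linalg.norm(n);u=np.cross(n,[1,0,0.01]);u/=np.linalg.norm(u);v=np.cross(n,u)
    th=np.linspace(0,2*np.pi,48,endpoint=False);r=np.outer(np.cos(th),u)+np.outer(np.sin(th),v)
    return np.vstack([C+s*h*n+R*r for s in(-1,1) for h,R in((14,25),(13.1,27.1),(11,28))])
def sil(c,C,n):
    R,t=P(c);K=np.array([[c["fx"],0,c["cx"]],[0,c["fy"],c["cy"]],[0,0,1]])
    p=(R@cyl(C,n).T).T+t;p=(K@p.T).T;p=p[:,:2]/p[:,2:]
    m=np.zeros((384*2,512*2),np.uint8);cv2.fillConvexPoly(m,cv2.convexHull((p*2*16+8).astype(np.int32)),255,shift=4)
    return cv2.resize(m,(512,384),interpolation=cv2.INTER_AREA)/255.
def prep(c,C,r):
    hsv=cv2.cvtColor(c["image"],cv2.COLOR_RGB2HSV).astype(int);I=c["image"].astype(int)
    u,v=proj(c,C);yy,xx=np.mgrid[:384,:512];near=np.hypot(xx-u,yy-v)<r
    o=(hsv[...,1]>110)&(hsv[...,0]<16)&(I[...,0]>90)&near
    n,l,st,_=cv2.connectedComponentsWithStats(o.astype(np.uint8))
    o=l==1+np.argmax(st[1:,4]); 
    bg=(I.max(2)>120)&~cv2.dilate(o.astype(np.uint8),np.ones((3,3))).astype(bool)&near
    return o,bg
def fit(views,C0,az,off=True):
    def axis(t,a):return np.array([np.sin(t)*np.cos(a),np.sin(t)*np.sin(a),np.cos(t)])
    def cost(p):
        C=C0+p[:3];n=axis(p[3],az+p[4]);s=0
        for c,o,bg in views:
            m=sil(c,C,n);s+=((1-m)[o].sum()+m[bg].sum())/np.sqrt(o.sum())
        return s+0.0005*(p[:3]**2).sum()+3*p[4]**2
    best=None
    for t0 in(0.1,0.4,0.7,0.95):
        r=minimize(cost,[0,0,0,t0,0],method="Nelder-Mead",options=dict(initial_simplex=np.array([[0,0,0,t0,0]]+[list(np.eye(5)[i]*[6,6,6,.2,.15][i]+[0,0,0,t0,0]) for i in range(5)]),maxiter=220))
        print(np.round(r.x,2),round(r.fun,2))
E
cat > m.py <<'E'
from fit import *
import sys
s=env.state();e=s["eef_pos"];print(s["t"],e,s["tcp_rot"],s["grip_force"])
C0=np.array([e[0],e[1],e[2]-179.5]);az=float(sys.argv[1])
V=[]
for n,r in(("scene",24),("side",24),("wrist",90)):
    c=read_camera(n);o,bg=prep(c,C0,r);print(n,o.sum(),bg.sum());V.append((c,o,bg))
for W in(V,V[2:],V[:2]): fit(W,C0,az);print()
E
python3 m.py 1.498
```

```text
18.9667 [468.93393707 212.90476377 299.97581023] [ 3.14111918e+00 -2.13148799e-05  1.49796560e+00] 29.999642286566086
scene 117 867
side 249 655
wrist 7787 5316
[-0.33  1.54  2.61  0.44 -0.25] 11.23
[ 0.25  1.15  0.77  0.58 -0.06] 9.79
[0.4  1.43 1.67 0.58 0.02] 10.03
[0.64 1.45 3.49 0.81 0.03] 11.15

[ 0.54  2.24 -3.84  0.23 -0.03] 2.67
[ 0.4   0.31 -3.19  0.56 -0.  ] 2.66
[ 0.56  0.3  -2.92  0.57  0.01] 2.71
[0.54 1.32 4.02 0.7  0.06] 4.62

[-1.56  2.61  2.1   0.46 -0.05] 5.52
[-2.13  3.13  1.99  0.55  0.01] 5.28
[-2.12  2.94  1.7   0.56  0.08] 5.23
[-2.15  2.77  0.8   0.7   0.05] 5.43
```

{"op": "move_arm", "data": {
  "commands": [
    [[0, -0.3, -0.3], 0, -1],
    [[0, -0.3, -0.6], 0, -1],
    [[0, -0.3, -0.7], 0, -1],
    [[0, -0.1, -0.5], 0, -1],
    [[0, 0, -0.25], 0, -1],
    [[0, 0, -0.1], 0, -1],
    [[0, 0, -0.08], 0, -1],
    [[0, 0, -0.06], 0, -1],
    [[0, 0, -0.05], 0, -1],
    [[0, 0, 0], 0, -1]
  ]
}}

```text
t: 19.95
eef_pos: [469.2, 183.8, 221.9]
tcp_rot: [3.14, -0.001, 1.498]
ft_force: [-2.3, 1.9, 8.3]
opening: 0.581
grip_force: 30.0
```

{"op": "move_arm", "data": {
  "commands": [
    [[0, 0, -0.04], 0, -1],
    [[0, 0, -0.02], 0, -1],
    [[0, 0, 0], 0, -1],
    [[0, 0.05, 0.3], 0, -1],
    [[0, 0.15, 0.6], 0, -1],
    [[0, 0.2, 0.8], 0.4, -1],
    [[0, 0.2, 0.9], 0.7, -1],
    [[0, 0.2, 0.9], 1, -1],
    [[0, 0.2, 0.7], 1, -1],
    [[0, 0.2, 0.5], 1, -1],
    [[0, 0.2, 0.3], 1, -1],
    [[0, 0.2, 0.2], 1, -1],
    [[0, 0.2, 0], 1, -1],
    [[-0.05, 0.2, 0], 1, -1],
    [[-0.05, 0.2, 0], 1, -1],
    [[-0.05, 0.2, 0], 1, -1],
    [[-0.05, 0.2, 0], 1, -1],
    [[-0.05, 0.2, 0], 1, -1],
    [[-0.05, 0.2, 0], 1, -1],
    [[-0.05, 0.2, 0], 1, -1]
  ]
}}

```text
t: 21.62
eef_pos: [458.3, 279.7, 376.0]
tcp_rot: [3.141, 0.0, 2.63]
ft_force: [-0.1, 0.3, -1.9]
opening: 0.582
grip_force: 30.0
```

{"op": "move_arm", "data": {
  "commands": [
    [[0, -0.1, 0], 1, -1],
    [[0, -0.1, 0], 1, -1],
    [[0, -0.1, 0.05], 1, -1],
    [[0, -0.1, 0], 1, -1],
    [[0.02, 0, 0], 1, -1],
    [[0, 0, 0], 1, -1],
    [[0, 0, 0], 1, -1],
    [[0, 0, 0], 1, -1],
    [[0, 0, 0], 1, -1],
    [[0, 0, 0], 1, -1],
    [[0, 0, 0], 0, -1],
    [[0, 0, 0], 0, -1]
  ]
}}

```text
t: 22.62
eef_pos: [459.1, 267.4, 377.2]
tcp_rot: [3.141, 0.001, -2.86]
ft_force: [0.5, 0.1, -0.9]
opening: 0.584
grip_force: 30.0
```

```bash
python3 m.py 3.43
```

```text
22.6167 [459.09879805 267.36739943 377.20878085] [ 3.14142896e+00  6.82767954e-04 -2.85961868e+00] 29.999335831283815
scene 148 1178
side 206 610
wrist 7973 8803
[-1.82 -1.48  3.06  0.53 -0.27] 5.72
[-1.9  -0.76  2.98  0.58 -0.04] 4.3
[-1.91 -0.83  3.09  0.58 -0.05] 4.29
[-1.72 -0.43  3.27  0.61  0.11] 5.21

[-2.99 -0.8  -2.33  0.23  0.14] 2.41
[-1.04 -0.5  -1.11  0.56  0.  ] 2.29
[-1.14 -0.41 -0.64  0.56  0.08] 2.42
[-1.18 -1.1  -5.94  1.05  0.24] 4.45

[-3.08  1.21  3.95  0.55 -0.12] 0.37
[-3.2   1.07  4.01  0.57 -0.07] 0.31
[-3.26  1.73  4.62  0.59 -0.01] 0.44
[-2.86  1.05  4.11  0.57 -0.06] 0.3
```

{"op": "move_arm", "data": {
  "commands": [
    [[0, 0, 0], -0.5, -1],
    [[0, -0.1, 0], -1, -1],
    [[0, -0.15, 0], -1, -1],
    [[0, -0.15, 0], -1, -1],
    [[0, -0.15, 0], -1, -1],
    [[0, -0.15, 0], -1, -1],
    [[0.03, -0.15, 0], -1, -1],
    [[0.03, -0.15, 0], -1, -1],
    [[0.03, -0.15, 0], -1, -1],
    [[0.03, -0.15, 0], -1, -1],
    [[0.03, -0.15, 0], -1, -1],
    [[0.03, -0.15, 0], -1, -1],
    [[0.03, -0.15, 0], -1, -1],
    [[0.03, -0.15, 0], -1, -1],
    [[0.03, -0.15, 0], -1, -1],
    [[0.03, -0.15, 0], -1, -1],
    [[0.03, -0.15, 0], -1, -1],
    [[0, -0.15, 0], -1, -1],
    [[0, -0.15, 0], -1, -1],
    [[0, 0, 0], -1, -1]
  ]
}}

```text
t: 24.43
eef_pos: [469.2, 187.2, 376.6]
tcp_rot: [-3.142, 0.0, 1.86]
ft_force: [0.2, -0.3, -2.0]
opening: 0.58
grip_force: 30.0
```

{"op": "move_arm", "data": {
  "commands": [
    [[0, 0, -0.3], -1, -1],
    [[0, 0, -0.6], -1, -1],
    [[0, 0, -0.8], -1, -1],
    [[0, 0, -0.9], -1, -1],
    [[0, 0, -0.9], -0.55, -1],
    [[0, 0, -0.7], 0, -1],
    [[0, 0, -0.5], 0, -1],
    [[0, 0, -0.3], 0, -1],
    [[0, 0, -0.1], 0, -1],
    [[0, 0, 0], 0, -1]
  ]
}}

```text
t: 25.27
eef_pos: [469.3, 187.8, 223.4]
tcp_rot: [-3.141, 0.0, 1.501]
ft_force: [2.0, -0.5, -1.5]
opening: 0.582
grip_force: 30.0
```

{"op": "move_arm", "data": {
  "commands": [
    [[0, 0, -0.1], 0, -1],
    [[0, 0, -0.06], 0, -1],
    [[0, 0, -0.04], 0, -1],
    [[0, 0, 0], 0, -1]
  ]
}}

```text
t: 25.6
eef_pos: [469.4, 187.8, 218.4]
tcp_rot: [3.14, -0.001, 1.502]
ft_force: [-0.3, 1.0, 6.3]
opening: 0.582
grip_force: 30.0
```

{"op": "move_arm", "data": {
  "commands": [
    [[0, 0, -0.04], 0, -1],
    [[0, 0, -0.04], 0, -1],
    [[0, 0, 0], 0, -1]
  ]
}}

```text
t: 25.85
eef_pos: [469.6, 187.9, 216.3]
tcp_rot: [3.139, -0.001, 1.502]
ft_force: [0.3, 1.6, 7.2]
opening: 0.584
grip_force: 30.0
```

{"op": "move_arm", "data": {
  "commands": [
    [[0, 0, -0.04], 0, -1],
    [[0, 0, 0], 0, -1],
    [[0, 0.1, 0.2], 0, -1],
    [[0, 0.3, 0.6], 0, -1],
    [[0, 0.3, 0.8], 0, -1],
    [[0, 0.3, 0.7], 0, -1],
    [[0, 0, 0.3], 0, -1],
    [[0, 0, 0], 0, -1],
    [[0, 0, 0], 0, -1]
  ]
}}

```text
t: 26.6
eef_pos: [468.9, 217.5, 291.9]
tcp_rot: [3.141, -0.0, 1.502]
ft_force: [0.1, -0.6, -1.5]
opening: 0.579
grip_force: 30.0
```

```bash
python3 m.py 1.50
```

```text
26.6 [468.91151426 217.47763935 291.90961384] [ 3.14104363e+00 -9.58309500e-05  1.50201410e+00] 29.999542496952927
scene 97 867
side 241 704
wrist 8038 5118
[ 0.16  3.18  7.46  0.51 -0.15] 8.89
[ 0.38  2.21  4.07  0.78 -0.03] 7.48
[0.54 2.13 3.45 0.79 0.02] 7.53
[0.74 2.08 2.94 0.8  0.03] 7.58

[ 0.53  3.41 -2.59  0.22 -0.04] 2.12
[0.61 2.46 3.38 0.48 0.01] 1.91
[0.58 2.07 2.96 0.62 0.  ] 1.9
[0.69 2.43 4.65 0.72 0.07] 1.95

[-1.33  3.71  4.    0.68 -0.14] 5.64
[-1.27  2.83  2.79  0.8   0.06] 5.29
[-0.75  2.42  3.21  0.8  -0.  ] 5.29
[-0.11  2.76  2.87  0.81  0.02] 5.24
```

{"op": "move_arm", "data": {
  "commands": [
    [[0, 0.1, 0.4], 0.5, -1],
    [[0, 0.1, 0.7], 1, -1],
    [[0, 0.1, 0.8], 1, -1],
    [[0, 0.1, 0.5], 1, -1],
    [[0, 0.1, 0.2], 1, -1],
    [[0, 0.1, 0.1], 1, -1],
    [[-0.02, 0.1, 0], 1, -1],
    [[-0.02, 0.1, 0], 1, -1],
    [[-0.02, 0.1, 0], 1, -1],
    [[-0.02, 0.1, 0], 1, -1],
    [[-0.02, 0.1, 0], 1, -1],
    [[-0.02, 0.1, 0], 1, -1],
    [[-0.02, 0.1, 0], 1, -1],
    [[-0.02, 0.1, 0], 1, -1],
    [[-0.02, 0.1, 0], 1, -1],
    [[-0.02, 0.1, 0], 1, -1],
    [[-0.02, 0.1, 0], 1, -1],
    [[-0.02, 0, 0], 1, -1],
    [[-0.02, 0, 0], 1, -1],
    [[0, 0, 0], 1, -1]
  ]
}}

```text
t: 28.42
eef_pos: [461.5, 268.5, 371.7]
tcp_rot: [-3.141, -0.002, 3.065]
ft_force: [0.2, -0.9, -1.3]
opening: 0.584
grip_force: 30.0
```

{"op": "move_arm", "data": {
  "commands": [
    [[0, 0, 0], 1, -1],
    [[0, 0, 0], 1, -1],
    [[0, 0, 0], 1, -1],
    [[0, 0, 0], 1, -1],
    [[0, 0, 0], 0.55, -1],
    [[0, 0, 0], 0, -1],
    [[0, 0, 0], 0, -1]
  ]
}}

```text
t: 29.0
eef_pos: [461.6, 268.5, 372.1]
tcp_rot: [-3.142, -0.001, -2.859]
ft_force: [-0.4, 0.1, -1.8]
opening: 0.586
grip_force: 30.0
```

```bash
python3 m.py 3.425
```

```text
29.0 [461.56840262 268.52121395 372.10616044] [-3.14150946e+00 -1.46073673e-03 -2.85942392e+00] 29.99945888048387
scene 126 1201
side 208 608
wrist 8028 8844
[-3.35 -1.07  3.16  0.34 -0.01] 8.68
[-2.25 -0.91  3.14  0.59 -0.06] 4.4
[-2.44 -0.99  3.88  0.59 -0.08] 4.43
[-2.55 -0.18  4.48  0.69  0.16] 6.28

[-3.63 -1.   -0.81  0.23  0.12] 2.22
[-1.63 -0.6  -0.61  0.56  0.  ] 2.18
[-1.74 -0.15 -0.68  0.56  0.1 ] 2.41
[-2.69 -1.3  -3.93  1.12  0.16] 4.39

[-3.66  0.41  4.63  0.55 -0.17] 1.13
[-3.31  0.74  4.75  0.6  -0.03] 1.02
[-3.62  1.03  5.26  0.59 -0.02] 1.14
[-3.    1.14  4.35  0.65  0.08] 1.47
```

```bash
cat > prof.py <<'E'
from fit import *
import sys,pickle
s=env.state();e=s["eef_pos"];az=float(sys.argv[1]);C0=np.array([e[0],e[1],e[2]-176]);print(s["t"],e)
V=[]
for n,r in(("scene",24),("side",24),("wrist",90)):
    c=read_camera(n);I=c["image"].astype(int);hsv=cv2.cvtColor(c["image"],cv2.COLOR_RGB2HSV)
    u,v=proj(c,C0);yy,xx=np.mgrid[:384,:512];near=np.hypot(xx-u,yy-v)<r
    o=near&(hsv[...,1]>100)&(hsv[...,0]<18)&(I[...,0]>40)
    k,l,st,_=cv2.connectedComponentsWithStats(o.astype(np.uint8));o=np.isin(l,[i for i in range(1,k) if st[i,4]>8])
    bg=(I.max(2)>100)&~cv2.dilate(o.astype(np.uint8),np.ones((3,3))).astype(bool)&near
    print(n,o.sum(),bg.sum(),"V hist",np.percentile(I[...,0][o],[5,25,50,75,95]))
    V.append((n,c,o,bg))
tx=np.array([np.cos(az),np.sin(az),0])
def term(v,C,t,sh):
    n,c,o,bg=v;c=dict(c);c["cx"]+=sh[0];c["cy"]+=sh[1]
    m=sil(c,C,np.array([np.sin(t)*np.cos(az),np.sin(t)*np.sin(az),np.cos(t)]))
    return ((1-m)[o].sum()+m[bg].sum())/np.sqrt(o.sum())+0.05*(sh[0]**2+sh[1]**2)
for t in np.arange(.35,1.0,.075):
    out=[]
    for v in V:
        sc=1 if v[0]!="wrist" else 3
        f=lambda p:term(v,C0,t,p*sc)
        r=min((minimize(f,x0,method="Nelder-Mead",options=dict(initial_simplex=np.array(x0)+np.array([[0,0],[1.5,0],[0,1.5]]),maxiter=60)) for x0 in([0,0],[1.5,-1.5],[-1.5,1.5])),key=lambda r:r.fun)
        out+=[round(r.fun,2),np.round(r.x*sc,1).tolist()]
    print(round(t,3),out)
E
python3 prof.py 3.425
```

```text
29.15 [461.46676285 268.66004481 372.58070402]
scene 152 1199 V hist [ 63.   103.75 129.5  139.   151.  ]
side 227 671 V hist [108. 151. 179. 188. 195.]
wrist 8466 8547 V hist [129. 150. 153. 158. 165.]
0.35 [np.float64(3.46), [0.3, -2.3], np.float64(0.58), [1.1, 0.5], np.float64(2.89), [-0.3, -6.4]]
0.425 [np.float64(2.69), [0.3, -2.0], np.float64(0.54), [1.1, 0.5], np.float64(2.32), [-0.3, -5.4]]
0.5 [np.float64(2.01), [0.3, -1.6], np.float64(0.52), [0.7, 0.8], np.float64(1.77), [-0.2, -4.7]]
0.575 [np.float64(1.28), [0.6, -1.3], np.float64(0.51), [0.8, 0.5], np.float64(1.48), [-0.2, -3.7]]
0.65 [np.float64(1.28), [0.8, -1.2], np.float64(0.51), [0.8, 0.5], np.float64(1.49), [-0.2, -4.0]]
0.725 [np.float64(2.33), [0.9, -1.1], np.float64(0.51), [0.9, 0.4], np.float64(2.1), [-0.4, -4.2]]
0.8 [np.float64(3.47), [0.8, -1.4], np.float64(0.53), [1.0, 0.5], np.float64(2.88), [-0.4, -4.5]]
0.875 [np.float64(4.58), [0.6, -1.4], np.float64(0.56), [1.1, 0.6], np.float64(3.56), [-0.3, -4.6]]
0.95 [np.float64(5.71), [0.8, -1.6], np.float64(0.65), [1.3, 0.5], np.float64(4.16), [-0.4, -5.3]]
```

```bash
python3 -c "
from cell import env
print(env.job_done())"
```

```text
the job is handed in; nothing more can be done
None
```

I handed the job in at about 29 s of the 48 s. The stamp stands upright on the trivet, released. The arm holds the glass in front of the lens at about 120 mm, near the line of sight, with its underside to the lens. My best tilt estimate is 0.6 rad against the wanted 0.7, within the 0.2 rad allowed, though one earlier fit gave 0.8. The hand-in gave no verdict, so success is not confirmed.

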